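Set the flip tags on the welding shop's stock board

TASK

Each of the four parts bins on the stock board has a hinged tag in front of it, green on one face and red on the other, that tips over to the left or the right. With a fingertip, gently push over whichever tags are wrong, so that the three bins heaped full show green uppermost and the nearly empty one shows red. Do not pinch the tags, and leave the bins and the loose things around the board where they stand.

Things in the scene. Friction and masses are not known exactly. Their poses are not given: they have to be found in the camera images.
- board: grey steel board fixed on the bench, 260 (x) x 540 (y) x 6 mm; origin at the centre of its underside; x points from the tags to the bins, y along the row to its left end. Four places at y = 195, 65, -65, -195 mm: in each a tag hinge at x = -75 mm and, straight behind its own tag, a bin centre at x = +60 mm. Which tag and bin stand in which place varies.
- bin_nuts: an open blue plastic bin 100 x 94 mm and 45 mm high, walls 4 mm, loose on the board; FULL: heaped to 10 mm above its rim with brass weld nuts (fixed in it). Origin at the centre of its underside.
- bin_tabs: an open blue plastic bin 100 x 94 mm and 45 mm high, walls 4 mm, loose on the board; FULL: heaped to 10 mm above its rim with bare aluminium tabs (fixed in it). Origin at the centre of its underside.
- bin_studs: an open blue plastic bin 100 x 94 mm and 45 mm high, walls 4 mm, loose on the board; FULL: heaped to 10 mm above its rim with dark steel studs (fixed in it). Origin at the centre of its underside.
- bin_low: an open blue plastic bin 100 x 94 mm and 45 mm high, walls 4 mm, loose on the board; NOT full: only three small parts on its floor. Origin at the centre of its underside.
- hinge_a (a point): middle of the hinge line of tag a, 22 mm above the bench, turning with the tag. The hinge line runs along the board's x between two lugs 28 mm high. The tag is a plate 50 mm long (along the hinge), 4 mm thick; its rounded free edge, 8 mm thick, is 62 mm from the hinge: leaning, 73 mm above the bench and 36 mm to the side of the hinge. Free space below it down to the board.
- tag_a (a joint): lean of tag a (rad) from upright: +0.61 = leaning left (towards the board's +y) on its stop, green face uppermost; -0.61 = leaning right on its stop, red face uppermost. About 50 g, swings freely, and falls on to its stop by its own weight once pushed past upright.
- hinge_b (a point): middle of the hinge line of tag b, 22 mm above the bench, turning with the tag. The hinge line runs along the board's x between two lugs 28 mm high. The tag is a plate 50 mm long (along the hinge), 4 mm thick; its rounded free edge, 8 mm thick, is 62 mm from the hinge: leaning, 73 mm above the bench and 36 mm to the side of the hinge. Free space below it down to the board.
- tag_b (a joint): lean of tag b (rad) from upright: +0.61 = leaning left (towards the board's +y) on its stop, green face uppermost; -0.61 = leaning right on its stop, red face uppermost. About 50 g, swings freely, and falls on to its stop by its own weight once pushed past upright.
- hinge_c (a point): middle of the hinge line of tag c, 22 mm above the bench, turning with the tag. The hinge line runs along the board's x between two lugs 28 mm high. The tag is a plate 50 mm long (along the hinge), 4 mm thick; its rounded free edge, 8 mm thick, is 62 mm from the hinge: leaning, 73 mm above the bench and 36 mm to the side of the hinge. Free space below it down to the board.
- tag_c (a joint): lean of tag c (rad) from upright: +0.61 = leaning left (towards the board's +y) on its stop, green face uppermost; -0.61 = leaning right on its stop, red face uppermost. About 50 g, swings freely, and falls on to its stop by its own weight once pushed past upright.
- hinge_d (a point): middle of the hinge line of tag d, 22 mm above the bench, turning with the tag. The hinge line runs along the board's x between two lugs 28 mm high. The tag is a plate 50 mm long (along the hinge), 4 mm thick; its rounded free edge, 8 mm thick, is 62 mm from the hinge: leaning, 73 mm above the bench and 36 mm to the side of the hinge. Free space below it down to the board.
- tag_d (a joint): lean of tag d (rad) from upright: +0.61 = leaning left (towards the board's +y) on its stop, green face uppermost; -0.61 = leaning right on its stop, red face uppermost. About 50 g, swings freely, and falls on to its stop by its own weight once pushed past upright.
- magnet: red square welding magnet, 70 x 70 x 16 mm, loose on the bench on the robot's side of the board; origin at the centre of its underside
- bracket: aluminium L-bracket, foot 60 x 40 mm, 50 mm high, loose on the bench on the robot's side of the board; origin at the centre of its underside
- spray: yellow spray can with a pale top, 56 mm diameter, about 120 mm high, loose on the bench beyond one end of the board; origin at the centre of its underside
Mind the look-alikes: they are no part of the job. What is shaped like the bin_studs but orange is not meant.

How it is judged (in metres and radians):
At the end, for the whole second after the job is handed in: The tag in front of each full bin leans left with green uppermost (joint above 0.5) and the tag in front of the nearly empty bin leans right with red uppermost (joint below -0.5), all at rest (below 0.1 rad/s) ((((horizontal distance between hinge_a and bin_nuts below 0.162 m or horizontal distance between hinge_a and bin_tabs below 0.162 m or horizontal distance between hinge_a and bin_studs below 0.162 m) and value of joint tag_a above 0.5 rad) or (horizontal distance between hinge_a and bin_low below 0.162 m and value of joint tag_a below -0.5 rad)) and velocity of joint tag_a between -0.1 and 0.1 rad/s and (((horizontal distance between hinge_b and bin_nuts below 0.162 m or horizontal distance between hinge_b and bin_tabs below 0.162 m or horizontal distance between hinge_b and bin_studs below 0.162 m) and value of joint tag_b above 0.5 rad) or (horizontal distance between hinge_b and bin_low below 0.162 m and value of joint tag_b below -0.5 rad)) and velocity of joint tag_b between -0.1 and 0.1 rad/s and (((horizontal distance between hinge_c and bin_nuts below 0.162 m or horizontal distance between hinge_c and bin_tabs below 0.162 m or horizontal distance between hinge_c and bin_studs below 0.162 m) and value of joint tag_c above 0.5 rad) or (horizontal distance between hinge_c and bin_low below 0.162 m and value of joint tag_c below -0.5 rad)) and velocity of joint tag_c between -0.1 and 0.1 rad/s and (((horizontal distance between hinge_d and bin_nuts below 0.162 m or horizontal distance between hinge_d and bin_tabs below 0.162 m or horizontal distance between hinge_d and bin_studs below 0.162 m) and value of joint tag_d above 0.5 rad) or (horizontal distance between hinge_d and bin_low below 0.162 m and value of joint tag_d below -0.5 rad)) and velocity of joint tag_d between -0.1 and 0.1 rad/s); the robot touches nothing.
It fails at once if a parts bin is moved or lifted more than 20 mm (distance of any of bin_nuts, bin_tabs, bin_studs, bin_low from where it was at the start of the episode above 0.02 m).
It fails at once if the magnet, the bracket or the spray can is moved or lifted more than 20 mm (distance of any of magnet, bracket, spray from where it was at the start of the episode above 0.02 m).
It fails at once if a tag is pinched or shoved with more than 25 N (contact force between any of tag_a, tag_b, tag_c, tag_d and the fingers above 25 N).
It also fails if it takes over 64 s, if anything falls off the work surface, if the arm or the gripper's body presses on something with over 40 N, if the wrist force passes 120 N, or if a joint passes its speed limit or range.

ROBOT

A 6-joint arm with a two-finger parallel gripper is mounted at the origin on the work surface. World frame = base frame: x ahead of the robot, y to its left, z up, the work surface at z = 0. Lengths are in m, angles in degrees, forces in N, time in s.
With the tool pointing down it reaches from about 0.3 to 0.75 m from the base axis. Payload 8.5 kg.
Tool frame: the origin (TCP) lies on the centre line of the jaws, within the pads' length; the fingertips stand 11 mm ahead of it and the grasp point (between the pads) lies 8 mm behind it; x points along the fingers, y is the direction in which the jaws open and shut, and the axes are right-handed (so a half turn about x gives the same grasp; the last joint's range is limited). The gripper opens to 85 mm and grips with 20 to 120 N. Pads are 22 mm wide; open, the fingers measure 114 mm over their backs; the gripper's body (76 mm by 85 mm) begins 54 mm behind the grasp point. The pads swing forward as they close: fully open they stand 13 mm farther back than shut.
Start: joints at [-86.477, 21.807, 74.336, -0, 83.858, -12.336], TCP at [0.15, -0.529, 0.242] pointing down, gripper open.
Joint ranges: [-178.18, 178.18], [-50.72, 133.34], [12.68, 142.11], [-81.47, 261.47], [9.98, 163.14], [-165.26, 165.26]. Speed limits (degrees/s): [136.94, 136.94, 180, 180, 180, 180].

INTERFACE

Orientations are given as a 3x3 rotation matrix whose columns are the frame's x, y, z axes.
In Python, from rig import env gives the robot as it stands.
- The arm moves only by the tool carry_out, never from a script. Its argument "motion" is a list that holds one entry, the list of rows, each a list of 7 numbers: the shift along the tool's x, y, z in cm, then the turn, a rotation vector about the tool's x, y, z in rad, then the finger opening in cm, from 0 to 8.54. A call has 1 to 5 rows; each row is the pose to reach, as a shift and turn from the pose commanded when the call began, along the tool's axes at that moment; what a row does not reach only later rows make up. A row lasts 1/12 s, in which the tool goes at most 41.7 mm and 7.16 degrees, less where a joint would pass 70% of its speed; a pose out of reach is approached as far as the arm can. A call with a gripper value outside its range is refused whole. The fingers move at their own pace and stop on an object; "grip_force" is the grip in N (left out, the last holds). Time passes only in rows, so rows that repeat a pose let the fingers close. It gives the time, the measured TCP pose, the force and the opening at its end, in the units of the state.
- env.observe(): the state, without advancing time (a new reading comes with each control period).
- env.get_image(name): name is "side" or "top"; returns a dict with "image" (384x512x3 uint8, red, green, blue), "fov_y" (degrees; the focal length in pixels is half the picture's height over the tangent of half this angle, whatever the lens; pixels are square), "cx", "cy" (the principal point, pixels), "k1" (the pictures are not rectified: a ray, as slopes to the right and down, at radius r is drawn at 1 + k1 r^2 times it, then the intrinsics apply), "R" (3x3) and "t" (3): a world point X has camera coordinates R X + t. Camera axes: x right, y down, z forward; pixel columns grow to the right and rows downward; lengths in m; the calibration is good to about 2 mm. A picture is of the moment at which its call begins. There is no depth.
- env.close_job(): hands the job in, once; it reports no verdict.
The state is a dict: "time_s": time; "q": joint angles; "qvel": joint speeds; "joint_efforts": joint torques, N m; "position": TCP position; "tool_rot": TCP orientation; "ft_force": force on the tool from outside, world axes, zero at the start; "wrist_torque": the same for the moment, N m; "grip_width": finger opening in m.
Only numpy, scipy, OpenCV 4.12 (cv2) and the standard library are available. Lean on these libraries where they do the work, as an engineer would, in place of code of your own. Each camera call takes 0.05 s, during which the arm holds its last target. There are 200 camera calls.

## Working session

There is one attempt and no reset: what is moved stays moved. The work goes in short steps, Python scripts to look and compute and a tool call to move; the robot and the scene stay as the last step left them, time stands still between calls to the robot, and variables do not carry over. Pictures are saved under pics/ and viewed, on a budget of 10 in all, crops included, one or two more only if the job needs it, and the job is handed in when it is done.

Besides the shell and the picture viewer there is one more tool, called after "Call:" as a command line: name --argument value ..., lists and objects as JSON in quotes. carry_out: Moves the arm, as the interface text tells. Its arguments: {"type":"object","properties":{"motion":{"type":"array","items":{"type":"array","items":{"type":"array","items":{"type":"number"}}}},"grip_force":{"type":"number"}},"required":["motion"]}

```bash
mkdir -p pics; ls
python3 - <<'E'
from rig import env
import cv2,numpy as np,json
for n in("top","side"):
    d=env.get_image(n); cv2.imwrite(f"pics/{n}0.png",cv2.resize(d["image"][:,:,::-1],(800,600),interpolation=cv2.INTER_CUBIC))
    print(n,{k:(np.round(v,4).tolist()) for k,v in d.items() if k!="image"})
    np.save(f"{n}.npy",d,allow_pickle=True)
print(env.observe())
E
```

```text
pics
top {'fov_y': 52.7232, 'cx': 251.4833, 'cy': 186.1835, 'k1': -0.1303, 'R': [[0.012, -0.9998, 0.0138], [-0.9964, -0.0132, -0.0841], [0.0843, -0.0127, -0.9964]], 't': [0.0138, 0.4739, 1.1809]}
side {'fov_y': 50.0548, 'cx': 263.8823, 'cy': 197.8144, 'k1': -0.0618, 'R': [[-0.9383, -0.3458, 0.0061], [-0.2297, 0.61, -0.7583], [0.2585, -0.7129, -0.6518]], 't': [0.421, 0.1379, 1.1561]}
{'time_s': 0.1, 'q': array([-8.64761763e+01,  2.18362872e+01,  7.43792144e+01,  1.23598859e-03,
        8.38583990e+01, -1.23335087e+01]), 'qvel': array([ 0.05243015, -0.09768774, -0.12682101,  0.01274766, -0.00076722,
        0.03533605]), 'joint_efforts': array([ 4.76520669e-03, -4.49216688e+01, -2.31654847e+01, -1.59831598e-04,
        3.69979301e-03, -3.56913432e-06]), 'position': array([ 0.15029187, -0.52880811,  0.24178845]), 'tool_rot': array([[-5.78685451e-05,  2.73240674e-01, -9.61945701e-01],
       [ 1.28868866e-03, -9.61944883e-01, -2.73240519e-01],
       [-9.99999168e-01, -1.25546055e-03, -2.96455807e-04]]), 'ft_force': array([0.51717411, 0.03193977, 1.17549004]), 'wrist_torque': array([ 0.01517177, -0.02017009, -0.00997152]), 'grip_width': 0.08551685461655108}
```

View pics/top0.png

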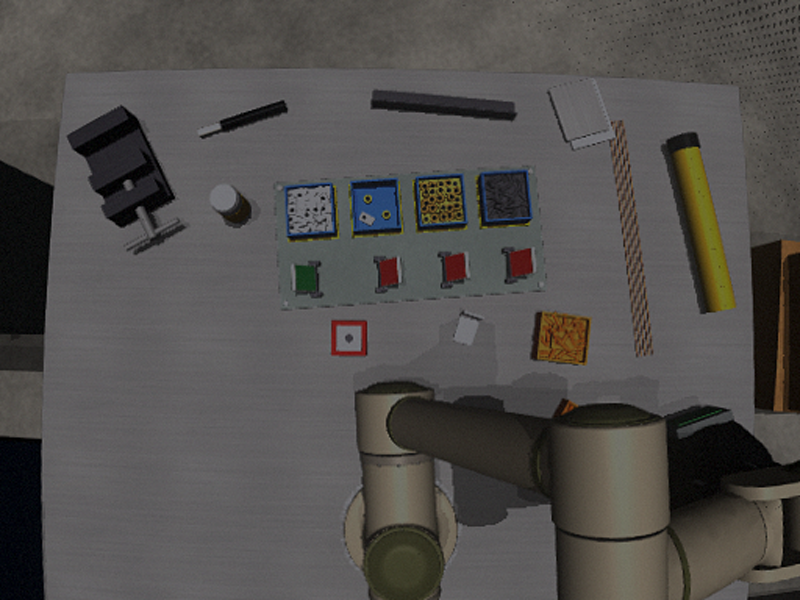

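View pics/side0.png

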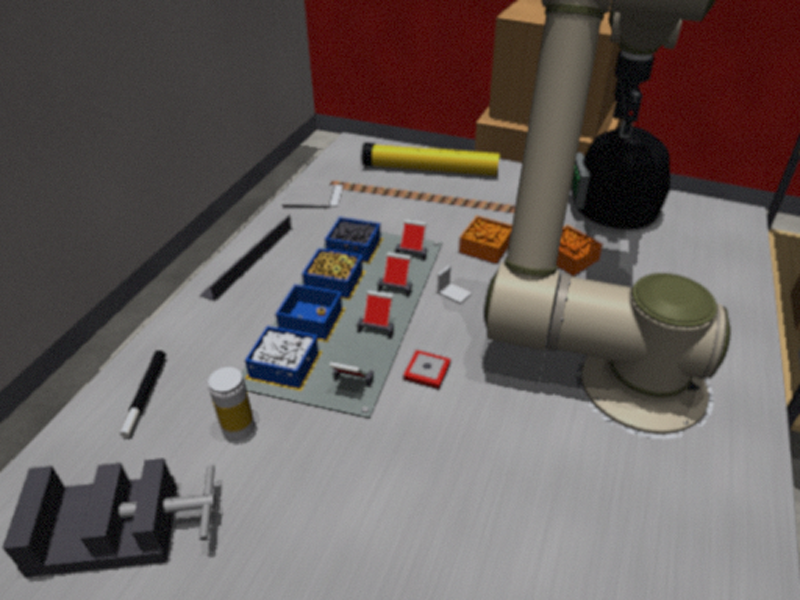

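The top view (800x600) shows the row, left to right:
- Silver tabs heap at (311,210), with a green tag at (306,278) leaning left.
- Low bin at (376,207), with a red tag at (390,273) leaning right.
- Brass nuts at (441,202), with a red tag at (455,268).
- Dark studs at (504,197), with a red tag at (519,263).

The orange look-alike at (562,337) stands off the board. So the nuts and studs tags are wrong. I'll measure the board and check the tags and bins in one crop.

```bash
cat > h.py <<'E'
import numpy as np,cv2
def K(d):
    f=192/np.tan(np.radians(d["fov_y"]/2)); return np.array([[f,0,d["cx"]],[0,f,d["cy"]],[0,0,1]])
D=lambda d:np.array([d["k1"],0,0,0.])
def pix2w(d,px,z):
    s=cv2.undistortPoints(np.array(px,float).reshape(-1,1,2),K(d),D(d))[:,0]
    r=np.c_[s,np.ones(len(s))]@d["R"]; c=-d["R"].T@d["t"]
    return c+r*((z-c[2])/r[:,2])[:,None]
def w2pix(d,X):
    return cv2.projectPoints(np.array(X,float),cv2.Rodrigues(np.array(d["R"]))[0],np.array(d["t"]),K(d),D(d))[0][:,0]
def board(d,corners):  # pixel corners BL(back-left),BR,FR,FL -> origin, yaw
    W=pix2w(d,corners,.006)[:,:2]; M=np.array([[.13,.27],[.13,-.27],[-.13,-.27],[-.13,.27]])
    U,_,Vt=np.linalg.svd((M-M.mean(0)).T@(W-W.mean(0))); R=(U@Vt).T
    o=W.mean(0); return o,R,np.linalg.norm(W-(o+M@R.T),axis=1)
E
python3 - <<'E'
from h import *
t=np.load("top.npy",allow_pickle=True).item(); s=np.load("side.npy",allow_pickle=True).item()
c=(np.array([(276,181),(535,166),(547,290),(282,309)])+.5)*.64-.5
o,R,e=board(t,c); print(o,R,np.degrees(np.arctan2(R[1,0],R[0,0])),e)
hinge=[o+R@[-.075,y] for y in(.195,.065,-.065,-.195)]; print(np.round(hinge,4))
img=t["image"][:,:,::-1].copy()
k=4;x0,y0=168,98; cr=cv2.resize(img[y0:y0+110,x0:x0+190],None,fx=k,fy=k,interpolation=cv2.INTER_CUBIC)
for h in hinge:
    for off in(0,-.036,.036):
        p=o+R@(R.T@(h-o)+[0,off]); q=w2pix(t,[[*p,.022 if off==0 else .073]])[0]
        cv2.circle(cr,tuple(int(v) for v in ((q-[x0,y0]+.5)*k)),3,(255,0,255) if off==0 else (255,255,0),1)
cv2.imwrite("pics/crop1.png",cr)
E
```

```text
[ 0.58891155 -0.0148018 ] [[ 0.99676266 -0.08040027]
 [ 0.08040027  0.99676266]] 4.611573350991625 [0.00258963 0.00192342 0.00170322 0.00223877]
[[ 0.4985  0.1735]
 [ 0.5089  0.044 ]
 [ 0.5194 -0.0856]
 [ 0.5298 -0.2152]]
```

View pics/crop1.png

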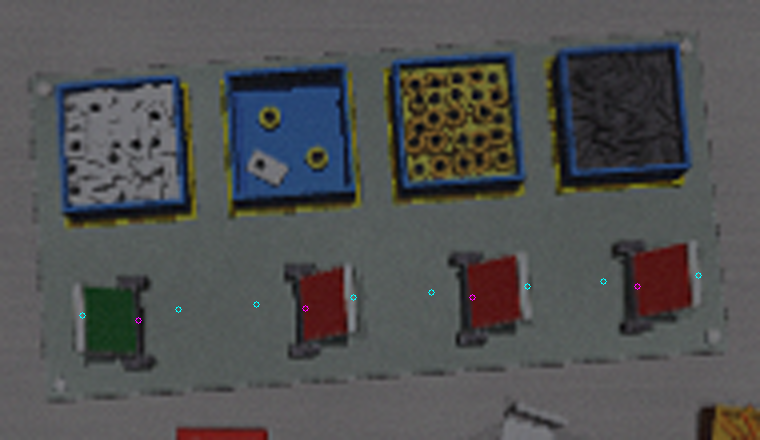

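The crop confirms that the three full bins are tabs, nuts and studs. Low is second from the left. The projected hinges and leaning edges fit to about 1 px: tags 3 and 4 lean right (red), and those are the two to flip. I'll approach high with the fingers shut.

Call:
carry_out --motion '[[[0, -1.8, -3.2, 0.04, 0, 0, 0], [0, -3.6, -6.4, 0.08, 0, 0, 0], [0, -5.4, -9.6, 0.12, 0, 0, 0], [0, -7.2, -12.8, 0.16, 0, 0, 0], [0, -9.0, -16.0, 0.197, 0, 0, 0]]]'

```text
time_s: 0.52
position: [0.2804, -0.3972, 0.2421]
tool_rot: [[-0.0, 0.077, -0.997], [0.001, -0.997, -0.077], [-1.0, -0.001, 0.0]]
ft_force: [0.3, -1.3, -0.4]
grip_width: 0.0259
```

```bash
cat >> h.py <<'E'
def to(i,off,z):  # shift (cm) in tool axes and turn to TCP at hinge i + board-y offset
    from rig import env
    from scipy.spatial.transform import Rotation as Ro
    o=np.array([.58891,-.0148]);R=np.array([[.99676,-.0804],[.0804,.99676]])
    p=o+R@[-.075,(.195,.065,-.065,-.195)[i]+off]; s=env.observe(); T=np.array(s["tool_rot"])
    G=np.array([[0,.0804,-.9968],[0,-.9968,-.0804],[-1,0,0]])
    print(s["time_s"],"pos",np.round(s["position"],4),"target",np.round(p,4),"shift cm",np.round(100*T.T@(np.r_[p,z]-s["position"]),2),"turn",np.round(Ro.from_matrix(T.T@G).as_rotvec(),3),"F",np.round(s["ft_force"],1),"w",round(s["grip_width"],4))
E
python3 -c "from h import *; to(2,-.068,.24)"
```

```text
0.5167 pos [ 0.2804 -0.3972  0.2421] target [ 0.5248 -0.1534] shift cm [  0.22 -22.42 -26.25] turn [-0.003  0.     0.001] F [ 0.3 -1.3 -0.4] w 0.0259
```

Call:
carry_out --motion '[[[0.2, -2.4, -2.8, 0, 0, 0, 0], [0.2, -4.8, -5.6, 0, 0, 0, 0], [0.2, -7.2, -8.4, 0, 0, 0, 0], [0.2, -9.6, -11.2, 0, 0, 0, 0], [0.2, -12, -14, 0, 0, 0, 0]]]'

```text
time_s: 0.93
position: [0.4105, -0.2663, 0.2402]
tool_rot: [[-0.0, 0.08, -0.997], [0.0, -0.997, -0.08], [-1.0, -0.0, 0.0]]
ft_force: [-0.3, -0.3, 0.7]
grip_width: -0.0002
```

Call:
carry_out --motion '[[[0, -2.3, -2.8, 0, 0, 0, 0], [0, -4.6, -5.6, 0, 0, 0, 0], [0, -7, -8.4, 0, 0, 0, 0], [0, -9.4, -11.2, 0, 0, 0, 0], [0, -10.4, -12.2, 0, 0, 0, 0]]]'

```text
time_s: 1.35
position: [0.525, -0.1514, 0.2398]
tool_rot: [[0.0, 0.083, -0.997], [0.001, -0.997, -0.083], [-1.0, -0.001, -0.0]]
ft_force: [-0.4, 1.3, -0.2]
grip_width: 0.0003
```

```bash
python3 -c "from h import *; to(2,-.068,.07)"
```

```text
1.35 pos [ 0.525  -0.1514  0.2398] target [ 0.5248 -0.1534] shift cm [16.98  0.22  0.04] turn [ 0.002 -0.     0.001] F [-0.4  1.3 -0.2] w 0.0003
```

Call:
carry_out --motion '[[[3, 0.2, 0, 0, 0, 0, 0], [6, 0.2, 0, 0, 0, 0, 0], [9, 0.2, 0, 0, 0, 0, 0], [12, 0.2, 0, 0, 0, 0, 0], [12, 0.2, 0, 0, 0, 0, 0]]]'

```text
time_s: 1.77
position: [0.5206, -0.1552, 0.1152]
tool_rot: [[-0.009, 0.08, -0.997], [0.005, -0.997, -0.08], [-1.0, -0.006, 0.009]]
ft_force: [-0.0, 0.1, -1.2]
grip_width: 0.0
```

```bash
cat > snap.py <<'E'
import sys,cv2
from rig import env
from h import *
n,f,x0,y0,w,h,k=sys.argv[1],sys.argv[2],*map(int,sys.argv[3:8])
d=env.get_image(n); im=cv2.convertScaleAbs(d["image"][y0:y0+h,x0:x0+w,::-1],alpha=1.4)
cv2.imwrite(f"pics/{f}.png",cv2.resize(im,None,fx=k,fy=k,interpolation=cv2.INTER_CUBIC))
E
python3 snap.py side s1 150 110 190 150 4; python3 -c "from h import *; to(2,-.068,.07)"
```

```text
1.8167 pos [ 0.5219 -0.156   0.1183] target [ 0.5248 -0.1534] shift cm [ 4.83 -0.21 -0.34] turn [-0.001  0.005  0.003] F [0.5 0.6 0.8] w -0.0001
```

View pics/s1.png

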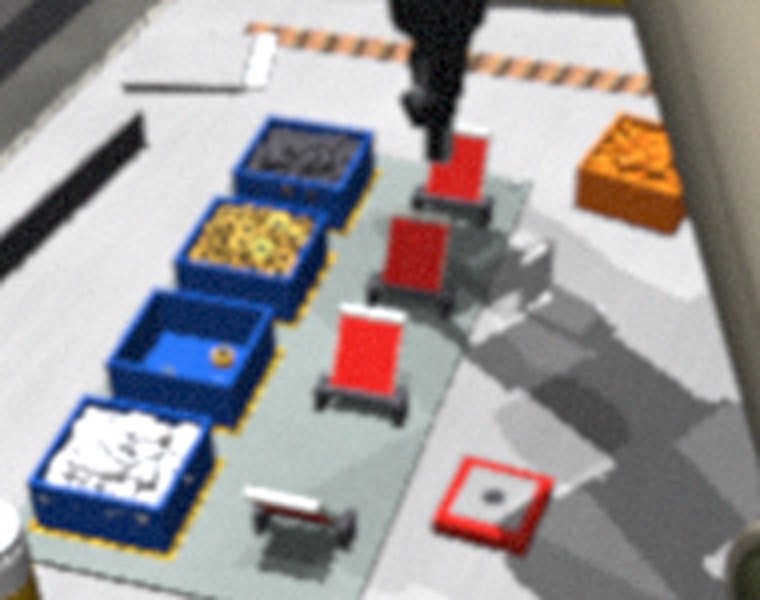

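The side crop shows the shut fingertip at (440,155), over the gap between the nuts tag (415,250) and the studs tag (458,165). I'll go down to TCP z 0.07, then push left.

Call:
carry_out --motion '[[[1.6, -0.1, -0.2, 0, 0, 0, 0], [3.2, -0.1, -0.2, 0, 0, 0, 0], [4.8, -0.1, -0.2, 0, 0, 0, 0], [4.8, -0.1, -0.2, 0, 0, 0, 0], [4.8, -0.1, -0.2, 0, 0, 0, 0]]]'

```text
time_s: 2.23
position: [0.5256, -0.1557, 0.0737]
tool_rot: [[0.001, 0.08, -0.997], [-0.001, -0.997, -0.08], [-1.0, 0.001, -0.001]]
ft_force: [0.2, -0.0, 0.1]
grip_width: -0.0002
```

```bash
python3 -c "from h import *; to(2,.006,.07)"
```

```text
2.2333 pos [ 0.5256 -0.1557  0.0737] target [ 0.5189 -0.0796] shift cm [ 0.37 -7.64  0.06] turn [-0.001 -0.001 -0.001] F [ 0.2 -0.   0.1] w -0.0002
```

Call:
carry_out --motion '[[[0.3, -0.8, 0, 0, 0, 0, 0], [0.3, -1.6, 0, 0, 0, 0, 0], [0.3, -2.4, 0, 0, 0, 0, 0], [0.3, -3.2, 0, 0, 0, 0, 0], [0.3, -4, 0, 0, 0, 0, 0]]]'

```text
time_s: 2.65
position: [0.5219, -0.1145, 0.0698]
tool_rot: [[0.001, 0.08, -0.997], [-0.0, -0.997, -0.08], [-1.0, 0.0, -0.001]]
ft_force: [0.1, 0.4, -0.1]
grip_width: 0.0002
```

Call:
carry_out --motion '[[[0, -0.8, 0, 0, 0, 0, 0], [0, -1.6, 0, 0, 0, 0, 0], [0, -2.4, 0, 0, 0, 0, 0], [0, -3.2, 0, 0, 0, 0, 0], [0, -3.6, 0, 0, 0, 0, 0]]]'

```text
time_s: 3.07
position: [0.5187, -0.0784, 0.0693]
tool_rot: [[-0.0, 0.08, -0.997], [0.0, -0.997, -0.08], [-1.0, -0.0, 0.0]]
ft_force: [-0.0, -0.4, 0.5]
grip_width: 0.0003
```

```bash
python3 snap.py side s2 150 110 190 150 4; python3 -c "from h import *; to(2,.006,.07)"
```

```text
3.1167 pos [ 0.5187 -0.0782  0.0693] target [ 0.5189 -0.0796] shift cm [-0.07  0.14 -0.01] turn [0. 0. 0.] F [-0.6  1.7  0.3] w 0.0
```

View pics/s2.png

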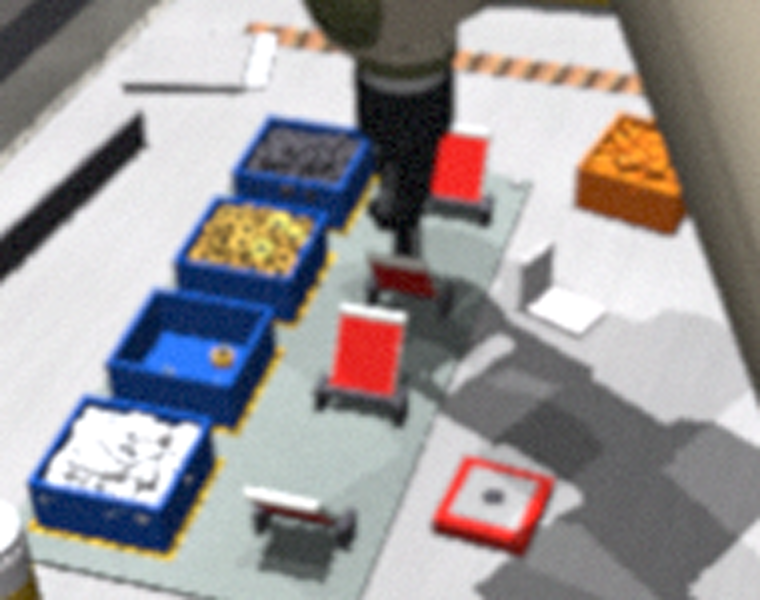

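The nuts tag at (403,275) has gone over, its underside red and its free edge now towards the camera. I'll back off, lift, and cross to the right of the studs tag.

Call:
carry_out --motion '[[[0, 1.2, 0, 0, 0, 0, 0], [0, 2.4, 0, 0, 0, 0, 0], [-3.5, 2.6, 0, 0, 0, 0, 0], [-7, 2.6, 0, 0, 0, 0, 0], [-10, 2.6, 0, 0, 0, 0, 0]]]'

```text
time_s: 3.53
position: [0.5212, -0.1076, 0.1711]
tool_rot: [[0.001, 0.078, -0.997], [-0.0, -0.997, -0.078], [-1.0, 0.001, -0.0]]
ft_force: [1.0, -0.3, -0.1]
grip_width: -0.0001
```

Call:
carry_out --motion '[[[0, 3.6, 0, 0, 0, 0, 0], [0, 7.2, 0, 0, 0, 0, 0], [0, 10.8, 0, 0, 0, 0, 0], [0, 14.4, 0, 0, 0, 0, 0], [0, 18, 0, 0, 0, 0, 0]]]'

```text
time_s: 3.95
position: [0.5347, -0.2886, 0.1694]
tool_rot: [[0.0, 0.078, -0.997], [-0.0, -0.997, -0.078], [-1.0, 0.0, -0.0]]
ft_force: [0.6, 0.3, 0.6]
grip_width: -0.0002
```

```bash
python3 -c "from h import *; to(3,-.070,.07)"
```

```text
3.95 pos [ 0.5347 -0.2886  0.1694] target [ 0.5355 -0.285 ] shift cm [ 9.94 -0.36 -0.1 ] turn [-0.002 -0.    -0.   ] F [0.6 0.3 0.6] w -0.0002
```

Call:
carry_out --motion '[[[3, 0, 0, 0, 0, 0, 0], [6, 0, 0, 0, 0, 0, 0], [8.5, 0, 0, 0, 0, 0, 0], [9.9, 0, 0, 0, 0, 0, 0], [9.9, 0, 0, 0, 0, 0, 0]]]'

```text
time_s: 4.37
position: [0.5336, -0.2859, 0.067]
tool_rot: [[-0.005, 0.078, -0.997], [0.004, -0.997, -0.078], [-1.0, -0.004, 0.004]]
ft_force: [-0.0, -0.1, -0.6]
grip_width: 0.0002
```

```bash
python3 -c "from h import *; to(3,.006,.07)"
```

```text
4.3667 pos [ 0.5336 -0.2859  0.067 ] target [ 0.5293 -0.2092] shift cm [-0.27 -7.68 -0.17] turn [-0.002  0.004  0.004] F [-0.  -0.1 -0.6] w 0.0002
```

Call:
carry_out --motion '[[[0, -0.8, -0.1, 0, 0, 0, 0], [0, -1.6, -0.1, 0, 0, 0, 0], [0, -2.4, -0.1, 0, 0, 0, 0], [0, -3.2, -0.1, 0, 0, 0, 0], [0, -4, -0.1, 0, 0, 0, 0]]]'

```text
time_s: 4.78
position: [0.5334, -0.2441, 0.0713]
tool_rot: [[0.001, 0.08, -0.997], [-0.001, -0.997, -0.08], [-1.0, 0.001, -0.001]]
ft_force: [0.5, 0.1, 0.3]
grip_width: 0.0001
```

Call:
carry_out --motion '[[[0, -0.8, 0, 0, 0, 0, 0], [0, -1.6, 0, 0, 0, 0, 0], [0, -2.4, 0, 0, 0, 0, 0], [0, -3.2, 0, 0, 0, 0, 0], [0, -3.7, 0, 0, 0, 0, 0]]]'

```text
time_s: 5.2
position: [0.5301, -0.207, 0.0703]
tool_rot: [[-0.0, 0.08, -0.997], [0.0, -0.997, -0.08], [-1.0, -0.0, 0.0]]
ft_force: [0.2, 0.3, 0.0]
grip_width: -0.0002
```

Call:
carry_out --motion '[[[0, 0, 0, 0, 0, 0, 0], [0, 1.2, 0, 0, 0, 0, 0], [0, 2.4, 0, 0, 0, 0, 0], [-3.5, 2.6, 0, 0, 0, 0, 0], [-7, 2.6, 0, 0, 0, 0, 0]]]'

```text
time_s: 5.62
position: [0.5316, -0.2363, 0.1397]
tool_rot: [[-0.003, 0.078, -0.997], [0.002, -0.997, -0.078], [-1.0, -0.002, 0.003]]
ft_force: [0.2, -0.5, 0.2]
grip_width: -0.0
```

Call:
carry_out --motion '[[[-3, 3.6, 0, 0, 0, 0, 0], [-6, 7, 1, 0, 0, 0, 0], [-6, 10, 3, 0, 0, 0, 0], [-6, 12, 6, 0, 0, 0, 0], [-6, 14, 9, 0, 0, 0, 0]]]'

```text
time_s: 6.03
position: [0.4522, -0.3844, 0.2008]
tool_rot: [[0.001, 0.078, -0.997], [-0.002, -0.997, -0.078], [-1.0, 0.002, -0.001]]
ft_force: [-0.0, -1.2, -0.6]
grip_width: 0.0
```

Call:
carry_out --motion '[[[0, 2, 3, 0, 0, 0, 0], [0, 4, 6, 0, 0, 0, 0], [0, 5, 8, 0, 0, 0, 0], [0, 5, 8, 0, 0, 0, 0], [0, 5, 8, 0, 0, 0, 0]]]'

```text
time_s: 6.45
position: [0.3766, -0.439, 0.2004]
tool_rot: [[0.0, 0.076, -0.997], [-0.0, -0.997, -0.076], [-1.0, 0.0, -0.0]]
ft_force: [1.2, 0.6, 0.3]
grip_width: -0.0003
```

```bash
python3 snap.py side s3 150 110 190 150 4;python3 snap.py top t3 168 98 190 150 4; python3 -c "from h import *; to(3,.006,.07)"
```

```text
6.55 pos [ 0.3781 -0.4375  0.2003] target [ 0.5293 -0.2092] shift cm [ 13.04 -21.56 -16.88] turn [-0.001 -0.    -0.   ] F [-0.1 -0.6 -0.6] w -0.0001
```

View pics/t3.png

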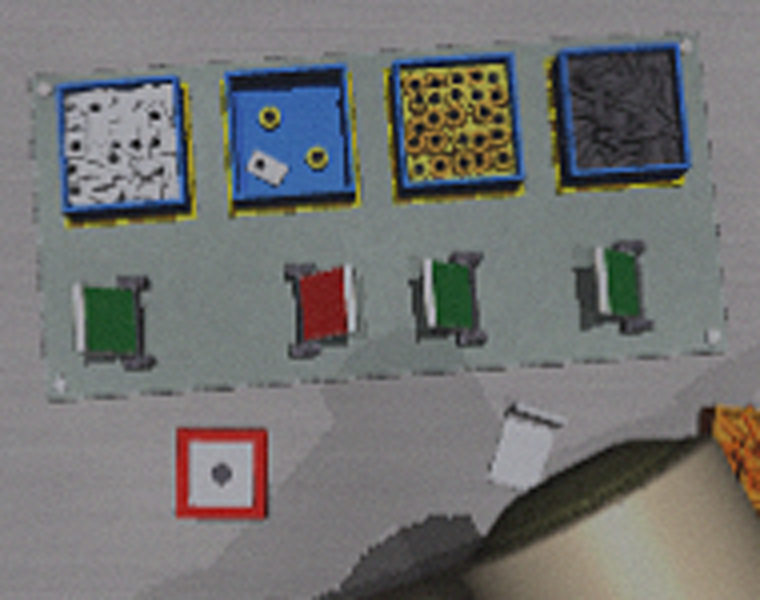

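View pics/s3.png

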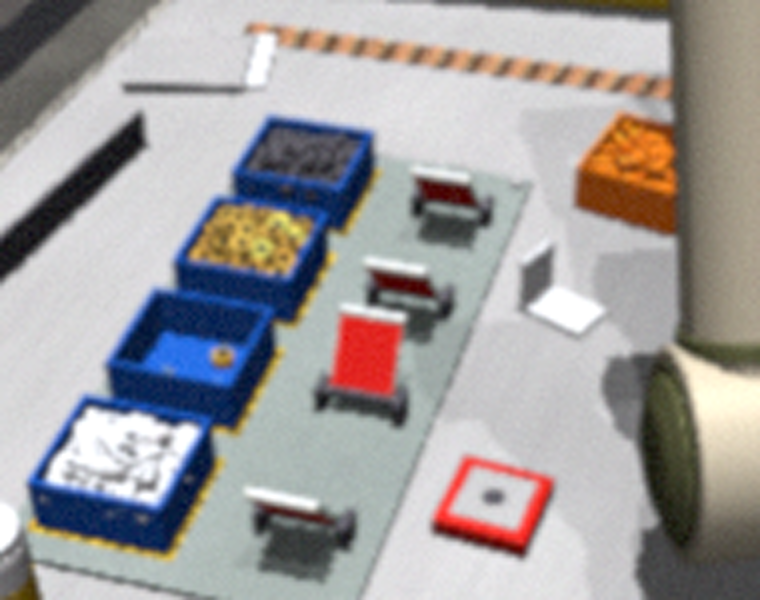

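The top crop shows green at (108,320), red at (325,302), green at (452,293) and green at (622,283). The free edges of the two flipped tags lie at about columns 429 and 601, against 431 and 603 predicted for +0.61. The bins, magnet and bracket have not moved, and the robot is clear, so I'm handing in.

```bash
python3 -c "from rig import env; print(env.close_job())"
```

```text
the job is handed in; nothing more can be done
None
```

I pushed over the two wrong tags, those in front of the nuts bin and the studs bin, with the closed fingertips, and handed the job in at about 6.6 s. The tabs tag (already green) and the low-bin tag (already red) were right, so I left them alone.

- **Tags:** the last top and side pictures show green, red, green, green for tabs, low, nuts and studs. The free edges of both pushed tags sit within about 1 camera pixel of where they should be when resting on their left stops.
- **Surroundings:** the bins, magnet and bracket are where they started in those pictures. The spray can was mostly outside the final crops, but the arm never went near it.
- **Robot:** the wrist force readings stayed below about 2 N. The arm ended clear of everything, with its TCP at 0.20 m height.
- **Not measured:** I judged the tag angles from the pictures only. The contact force on the tags was not measured directly. No check failed or disagreed.

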